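Find the rocking corner of the instrument stand and press its shim flat

ROBOT

A 6-joint arm with a two-finger parallel gripper is mounted at the origin on a cart in front of the work surface, level with it; the furniture and walls round the work are solid. World frame = base frame: x ahead of the robot, y to its left, z up, the work surface at z = 0. Lengths are in m, angles in degrees, forces in N, time in s.
With the tool pointing down it reaches from about 0.3 to 0.75 m from the base axis. Payload 8.5 kg.
Tool frame: the origin (TCP) lies midway between the tips of the shut fingers; the grasp point (between the pads) lies env.tcp_to_grasp behind it (env.tcp_to_grasp is the distance from the TCP to the grasp point, in m); z points along the fingers, y is the direction in which the jaws open and shut (so a half turn about z gives the same grasp; the last joint's range is limited). The gripper opens to 85 mm and grips with 20 to 120 N. Pads are 22 mm wide; open, the fingers measure 114 mm over their backs; the gripper's body (76 mm by 85 mm) begins 54 mm behind the grasp point. The pads swing forward as they close: fully open they stand 13 mm farther back than shut.
Start: joints at [59.628, 21.807, 74.336, -0, 83.858, -12.336], TCP at [0.17, 0.523, 0.231] pointing down, gripper open.
Joint ranges: [-178.18, 178.18], [-50.72, 133.34], [12.68, 142.11], [-81.47, 261.47], [9.98, 163.14], [-165.26, 165.26]. Speed limits (degrees/s): [136.94, 136.94, 180, 180, 180, 180].

INTERFACE

Orientations are given as a 3x3 rotation matrix whose columns are the frame's x, y, z axes.
In Python, from rig import readout, imaging, job, env gives the robot as it stands.
- The arm moves only by the tool move_arm, never from a script. Its argument "motion" is a list of rows, each a list of 3 entries, a list of its own where there are three numbers: the shift along the tool's x, y, z normalised to -1 to 1, where 1 is 0.02 m, then the turn, a rotation vector about the tool's x, y, z normalised to -1 to 1, where 1 is 120 degrees, then the gripper command: -1 is shut, 1 is fully open, values between are in proportion. In form: [[[tx, ty, tz], [rx, ry, rz], claw], ...]. A call has 1 to 12 rows; each row shifts and turns the pose as measured when the row begins, along the tool's axes as they then stand; what a row does not reach is not made up. A row lasts 1/12 s, in which the tool goes at most 41.7 mm and 7.16 degrees, less where a joint would pass 70% of its speed; a pose out of reach is approached as far as the arm can. A call with a number of a shift or a turn outside -1 to 1 is refused whole. A call with a gripper value outside its range is refused whole. The fingers move at their own pace and stop on an object; "squeeze" is the grip in N (left out, the last holds). Time passes only in rows, so rows that do not move let the fingers close. It gives the time, the measured TCP pose, the force and the opening at its end, in the units of the state.
- readout.observe(): the state, without advancing time (a new reading comes with each control period).
- imaging.get_image(name): name is "side" or "top"; returns a dict with "img" (480x640x3 uint8, blue, green, red), "fov_y" (degrees; the focal length in pixels is half the picture's height over the tangent of half this angle, whatever the lens; pixels are square), "cx", "cy" (the principal point, pixels), "eye" and "orientation" of the camera in the world. Camera axes: x right, y up, looking along -z (the intrinsics and any distortion apply to the point x, -y, -z); pixel columns grow to the right and rows downward; lengths in m; the calibration is good to about 2 mm. A picture is of the moment at which its call begins. There is no depth.
- job.close_job(): hands the job in, once; it reports no verdict.
The state is a dict: "time_s": time; "q": joint angles; "qvel": joint speeds; "joint_efforts": joint torques, N m; "position": TCP position; "tool_rot": TCP orientation; "ft_force": force on the tool from outside, world axes, zero at the start; "wrist_torque": the same for the moment, N m; "grip_width": finger opening in m.
Only numpy, scipy, OpenCV 4.12 (cv2) and the standard library are available. Lean on these libraries where they do the work, as an engineer would, in place of code of your own. Each camera call takes 0.05 s, during which the arm holds its last target.

TASK

One corner of the steel stand plate gives way and rocks. With the closed fingers press down on the plate's corner pads, one after another, until you find the corner that sinks, then press the shim tab beside that corner down flat on its seat so that it props the plate. Leave the other three tabs standing up, pick up and lift nothing, and leave the bowl standing on the plate and the other things where they are.

Things in the scene. Friction and masses are not known exactly. Their poses are not given: they have to be found in the camera images.
- base: fixed grey base board of the stand, 170 x 326 x 10 mm, lying on the table; origin at the centre of its underside, z up. It stands at any yaw within about 0.3 rad of straight. It carries four sliding feet, four hinged shims and short guide pins round the plate (top of the pins 44 mm above the table).
- plate: loose plain steel plate, 150 (its x) x 190 (its y) x 6 mm, 0.8 kg, resting on the four feet with its underside 40 mm above the table; origin at the centre of its underside. A small bowl stands in its middle. Only guide pins keep it in place; it tips if pressed well outside its corner pads.
- pad_1 (a point): centre of the top of the flat round pad (28 mm across, 2 mm high) at the plate's front left (-x, +y) corner, straight above that corner's foot; 48 mm above the table while the plate is level. Press here. Three of the pads are firm; one corner, a different one each time and not to be told by looking, gives way under about 4 to 8 N and sinks 6 mm, then is firm too.
- pad_2 (a point): centre of the top of the flat round pad (28 mm across, 2 mm high) at the plate's front right (-x, -y) corner, straight above that corner's foot; 48 mm above the table while the plate is level. Press here. Three of the pads are firm; one corner, a different one each time and not to be told by looking, gives way under about 4 to 8 N and sinks 6 mm, then is firm too.
- pad_3 (a point): centre of the top of the flat round pad (28 mm across, 2 mm high) at the plate's back left (+x, +y) corner, straight above that corner's foot; 48 mm above the table while the plate is level. Press here. Three of the pads are firm; one corner, a different one each time and not to be told by looking, gives way under about 4 to 8 N and sinks 6 mm, then is firm too.
- pad_4 (a point): centre of the top of the flat round pad (28 mm across, 2 mm high) at the plate's back right (+x, -y) corner, straight above that corner's foot; 48 mm above the table while the plate is level. Press here. Three of the pads are firm; one corner, a different one each time and not to be told by looking, gives way under about 4 to 8 N and sinks 6 mm, then is firm too.
- foot_1 (a joint): how far the sliding foot under the front left (-x, +y) corner has sunk into its sleeve, in m: 0 at the start for all four, at most about 0.001 for a firm foot when pressed; the bad foot goes to about 0.006 when its corner is pressed and stays down (dry friction), though the plate may rock back level when let go.
- foot_2 (a joint): how far the sliding foot under the front right (-x, -y) corner has sunk into its sleeve, in m: 0 at the start for all four, at most about 0.001 for a firm foot when pressed; the bad foot goes to about 0.006 when its corner is pressed and stays down (dry friction), though the plate may rock back level when let go.
- foot_3 (a joint): how far the sliding foot under the back left (+x, +y) corner has sunk into its sleeve, in m: 0 at the start for all four, at most about 0.001 for a firm foot when pressed; the bad foot goes to about 0.006 when its corner is pressed and stays down (dry friction), though the plate may rock back level when let go.
- foot_4 (a joint): how far the sliding foot under the back right (+x, -y) corner has sunk into its sleeve, in m: 0 at the start for all four, at most about 0.001 for a firm foot when pressed; the bad foot goes to about 0.006 when its corner is pressed and stays down (dry friction), though the plate may rock back level when let go.
- tab_1 (a point): centre of the ribbed upper face of the press tab of the shim at the front left (-x, +y) corner: a steel tab 26 (x) x 42 (y) x 4 mm that sticks out sideways beyond the plate's left (+y) edge, this point 143 mm from the base's middle line when flat. It stands up slanting about 15 degrees at the start, this point 39 mm above the table, and lies level on its rubber seat when pressed flat, this point then 30 mm above the table.
- tab_2 (a point): centre of the ribbed upper face of the press tab of the shim at the front right (-x, -y) corner: a steel tab 26 (x) x 42 (y) x 4 mm that sticks out sideways beyond the plate's right (-y) edge, this point 143 mm from the base's middle line when flat. It stands up slanting about 15 degrees at the start, this point 39 mm above the table, and lies level on its rubber seat when pressed flat, this point then 30 mm above the table.
- tab_3 (a point): centre of the ribbed upper face of the press tab of the shim at the back left (+x, +y) corner: a steel tab 26 (x) x 42 (y) x 4 mm that sticks out sideways beyond the plate's left (+y) edge, this point 143 mm from the base's middle line when flat. It stands up slanting about 15 degrees at the start, this point 39 mm above the table, and lies level on its rubber seat when pressed flat, this point then 30 mm above the table.
- tab_4 (a point): centre of the ribbed upper face of the press tab of the shim at the back right (+x, -y) corner: a steel tab 26 (x) x 42 (y) x 4 mm that sticks out sideways beyond the plate's right (-y) edge, this point 143 mm from the base's middle line when flat. It stands up slanting about 15 degrees at the start, this point 39 mm above the table, and lies level on its rubber seat when pressed flat, this point then 30 mm above the table.
- shim_1 (a joint): hinge angle of the shim at the front left (-x, +y) corner, in rad: near 0 (0 to 0.03) with the tab standing up, 0.26 with the tab pressed flat (its end stop), when its fork has swung up beside the foot and props the plate's underside. Dry friction: it needs about 4 to 6 N on the tab and stays where it is left.
- shim_2 (a joint): hinge angle of the shim at the front right (-x, -y) corner, in rad: near 0 (0 to 0.03) with the tab standing up, 0.26 with the tab pressed flat (its end stop), when its fork has swung up beside the foot and props the plate's underside. Dry friction: it needs about 4 to 6 N on the tab and stays where it is left.
- shim_3 (a joint): hinge angle of the shim at the back left (+x, +y) corner, in rad: near 0 (0 to 0.03) with the tab standing up, 0.26 with the tab pressed flat (its end stop), when its fork has swung up beside the foot and props the plate's underside. Dry friction: it needs about 4 to 6 N on the tab and stays where it is left.
- shim_4 (a joint): hinge angle of the shim at the back right (+x, -y) corner, in rad: near 0 (0 to 0.03) with the tab standing up, 0.26 with the tab pressed flat (its end stop), when its fork has swung up beside the foot and props the plate's underside. Dry friction: it needs about 4 to 6 N on the tab and stays where it is left.
- bowl: small steel bowl, 79 mm across, 40 mm high, standing loose in the middle of the plate; origin at the centre of its underside. A bystander.
- clamp: steel haemostat, 56 x 140 x 7 mm, lying loose on the table in front of the stand; origin at the centre of its underside. A bystander.
- scissors: steel dressing scissors, 56 x 150 x 6 mm, lying loose on the table to the right of the stand; origin at the centre of the underside. A bystander.
- pen: white marker pen with a blue cap, 18 x 130 x 19 mm, lying loose on the table to the left of the stand; origin at the centre of its underside. A bystander.

How it is judged (in metres and radians):
On the way, in this order (a step that is already met when the one before it is completed fails the run):
1. the bad corner is pressed and its foot sinks (more than 4 mm), with all four tabs still standing up (value of joint any of foot_1, foot_2, foot_3, foot_4 above 0.004 m and contact force between the fingers and plate above 1 N and value of joint each of shim_1, shim_2, shim_3, shim_4 below 0.1 rad), for 0.05 s.
2. the tab beside the corner that sank is pressed flat, the others still up (((value of joint foot_1 above 0.004 m and value of joint shim_1 above 0.22 rad and value of joint each of shim_2, shim_3, shim_4 below 0.1 rad) or (value of joint foot_2 above 0.004 m and value of joint shim_2 above 0.22 rad and value of joint each of shim_1, shim_3, shim_4 below 0.1 rad) or (value of joint foot_3 above 0.004 m and value of joint shim_3 above 0.22 rad and value of joint each of shim_1, shim_2, shim_4 below 0.1 rad) or (value of joint foot_4 above 0.004 m and value of joint shim_4 above 0.22 rad and value of joint each of shim_1, shim_2, shim_3 below 0.1 rad))), for 0.2 s.
At the end, for the whole second after the job is handed in: The shim beside the corner whose foot sank is flat (joint above 0.22 rad), the other three tabs stand up (below 0.1 rad), and the plate lies still and level (within 0.015 rad), within 12 mm of where it was (((value of joint foot_1 above 0.004 m and value of joint shim_1 above 0.22 rad and value of joint each of shim_2, shim_3, shim_4 below 0.1 rad) or (value of joint foot_2 above 0.004 m and value of joint shim_2 above 0.22 rad and value of joint each of shim_1, shim_3, shim_4 below 0.1 rad) or (value of joint foot_3 above 0.004 m and value of joint shim_3 above 0.22 rad and value of joint each of shim_1, shim_2, shim_4 below 0.1 rad) or (value of joint foot_4 above 0.004 m and value of joint shim_4 above 0.22 rad and value of joint each of shim_1, shim_2, shim_3 below 0.1 rad)) and angle between plate's own z axis and vertical below 0.015 rad and distance of plate from where it was at the start of the episode below 0.012 m and linear speed of plate below 0.02 m/s); the robot touches nothing.
It fails at once if more than one tab pressed down (value of joint each of shim_1, shim_2 above 0.13 rad or value of joint each of shim_1, shim_3 above 0.13 rad or value of joint each of shim_1, shim_4 above 0.13 rad or value of joint each of shim_2, shim_3 above 0.13 rad or value of joint each of shim_2, shim_4 above 0.13 rad or value of joint each of shim_3, shim_4 above 0.13 rad).
It fails at once if the plate is lifted, tipped up or shoved out of place (distance of plate from where it was at the start of the episode above 0.02 m or angle between plate's own z axis and vertical above 0.15 rad).
It fails at once if the bowl is tipped, lifted or moved off its place (distance of bowl from where it was at the start of the episode above 0.03 m or angle between bowl's own z axis and vertical above 0.4 rad).
It fails at once if the haemostat, the scissors or the pen is moved more than 30 mm (distance of any of clamp, scissors, pen from where it was at the start of the episode above 0.03 m).
It also fails if it takes over 48 s, if anything falls off the work surface, if the arm or the gripper's body presses on something with over 40 N, if the wrist force passes 120 N, or if a joint passes its speed limit or range.

## Working session

There is one attempt and no reset: what is moved stays moved. The work goes in short steps, Python scripts to look and compute and a tool call to move; the robot and the scene stay as the last step left them, time stands still between calls to the robot, and variables do not carry over. Pictures are saved under pics/ and viewed, and the job is handed in when it is done.

Besides the shell and the picture viewer there is one more tool, called after "Call:" in YAML: its name, and indented under it one key for each argument. move_arm: Moves the arm, as the interface text tells. Its arguments: {"type":"object","properties":{"motion":{"type":"array","items":{"type":"array"}},"squeeze":{"type":"number"}},"required":["motion"]}

```bash
ls; mkdir -p pics; python3 - <<'E'
from rig import readout, imaging, job, env
import cv2
s=readout.observe(); print(s)
print(env.tcp_to_grasp)
for n in("top","side"):
    d=imaging.get_image(n); cv2.imwrite(f"pics/{n}0.png",d["img"]); print({k:v for k,v in d.items() if k!="img"})
E
```

```text
pics
{'time_s': 0.0, 'q': array([ 5.96276273e+01,  2.18419364e+01,  7.43859595e+01,  1.93777433e-04,
        8.38572901e+01, -1.23356382e+01]), 'qvel': array([-0.00505001,  0.04761646,  0.02104657, -0.01422818, -0.06544637,
       -0.04075457]), 'joint_efforts': array([ 1.94749441e-04, -4.48451507e+01, -2.31282413e+01, -1.61184175e-04,
        4.64348181e-03,  3.27657347e-05]), 'position': array([0.17014183, 0.52271105, 0.23069581]), 'tool_rot': array([[-9.50857964e-01,  3.09626489e-01, -7.54641687e-04],
       [ 3.09627242e-01,  9.50857155e-01, -1.28102725e-03],
       [ 3.20916480e-04, -1.45173258e-03, -9.99998895e-01]]), 'ft_force': array([-0.34191437, -0.23187132, -0.52548367]), 'wrist_torque': array([-0.01172488,  0.03027226,  0.02844616]), 'grip_width': 0.08517461305637225}
0.0187
{'fov_y': 46.54956082798781, 'cx': 333.53926476443735, 'cy': 237.26670002674166, 'eye': array([0.35912314, 0.02845482, 1.03326369]), 'orientation': array([[-0.01505258,  0.98508129, -0.1714301 ],
       [-0.99987697, -0.01558599, -0.00176598],
       [-0.00441154,  0.17138242,  0.9851947 ]])}
{'fov_y': 47.79142540070194, 'cx': 319.8716904482849, 'cy': 248.66040818200875, 'eye': array([ 0.23007   , -0.66451647,  0.6869916 ]), 'orientation': array([[ 0.91746732,  0.25969166, -0.30135356],
       [-0.39761225,  0.57467128, -0.71530233],
       [-0.01257882,  0.77608838,  0.6304987 ]])}
```

View pics/top0.png

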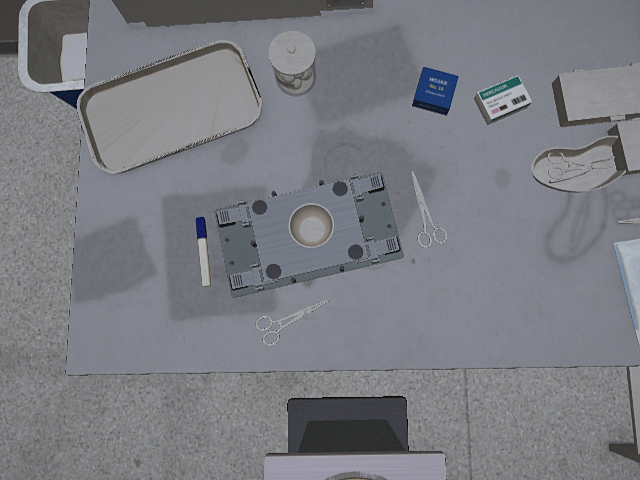

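View pics/side0.png

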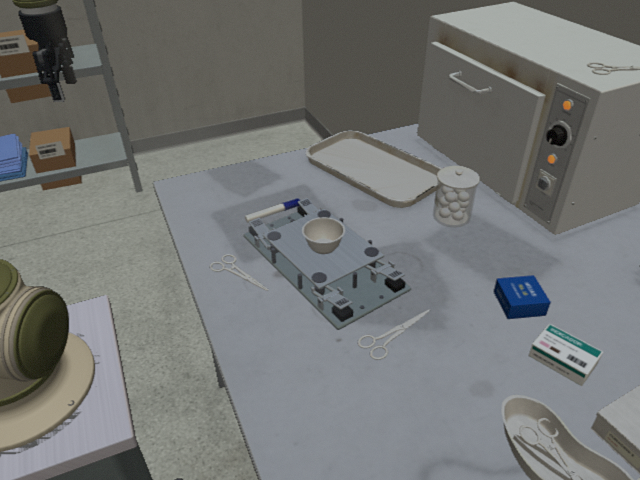

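The top view shows four dark round pads, at about (260,208), (340,189), (274,272) and (356,252), with the bowl between them. The scissors, pen and clamp are clear of the stand. Next I measure the pads and tabs.

```bash
cat > h.py <<'E'
import numpy as np, cv2
from rig import readout, imaging, job, env
def ray(d,u,v):
    f=240/np.tan(np.radians(d["fov_y"])/2)
    r=d["orientation"]@np.array([(u-d["cx"])/f,-(v-d["cy"])/f,-1]); return d["eye"],r
def plane(d,u,v,z):
    e,r=ray(d,u,v); return e+r*(z-e[2])/r[2]
def proj(d,p):
    f=240/np.tan(np.radians(d["fov_y"])/2)
    c=d["orientation"].T@(np.array(p)-d["eye"]); return d["cx"]+f*c[0]/-c[2], d["cy"]-f*c[1]/-c[2]
def blobs(img,seeds,r,thr):
    g=cv2.cvtColor(img,cv2.COLOR_BGR2GRAY); out=[]
    for u,v in seeds:
        m=(g<thr).astype(np.uint8); n,l,st,c=cv2.connectedComponentsWithStats(m)
        k=l[v,u]; out.append((*c[k],st[k,2],st[k,3],st[k,4]) if k else None)
    return out
E
python3 - <<'E'
from h import *
for n,seeds in(("top",[(260,208),(274,272),(340,189),(356,252)]),("side",[(261,231),(320,277),(324,214),(371,252)])):
    d=imaging.get_image(n); g=cv2.cvtColor(d["img"],cv2.COLOR_BGR2GRAY)
    print([g[v,u] for u,v in seeds])
    for b in blobs(d["img"],seeds,0,90):
        print(b, None if b is None else plane(d,b[0],b[1],.048).round(4))
    x0,y0,x1,y1=(195,165,415,305) if n=="top" else (235,190,420,335)
    cv2.imwrite(f"pics/{n}z.png",cv2.resize(d["img"][y0:y1,x0:x1],None,fx=3.5,fy=3.5,interpolation=cv2.INTER_CUBIC))
E
```

```text
[np.uint8(63), np.uint8(63), np.uint8(62), np.uint8(66)]
(np.float64(259.135593220339), np.float64(206.91525423728814), np.int32(15), np.int32(15), np.int32(177)) [0.5885 0.1641 0.048 ]
(np.float64(273.2448979591837), np.float64(271.34183673469386), np.int32(15), np.int32(19), np.int32(196)) [0.4709 0.1381 0.048 ]
(np.float64(339.728323699422), np.float64(188.28323699421966), np.int32(16), np.int32(16), np.int32(173)) [0.6209 0.0176 0.048 ]
(np.float64(355.2690355329949), np.float64(251.9035532994924), np.int32(15), np.int32(20), np.int32(197)) [ 0.5035 -0.0081  0.048 ]
[np.uint8(123), np.uint8(65), np.uint8(63), np.uint8(65)]
None None
(np.float64(318.7983870967742), np.float64(277.3467741935484), np.int32(15), np.int32(11), np.int32(124)) [ 0.502  -0.0121  0.048 ]
(np.float64(323.7808219178082), np.float64(213.43835616438355), np.int32(13), np.int32(7), np.int32(73)) [0.5879 0.1614 0.048 ]
(np.float64(371.27272727272725), np.float64(251.4909090909091), np.int32(15), np.int32(10), np.int32(110)) [0.6191 0.0135 0.048 ]
```

View pics/topz.png

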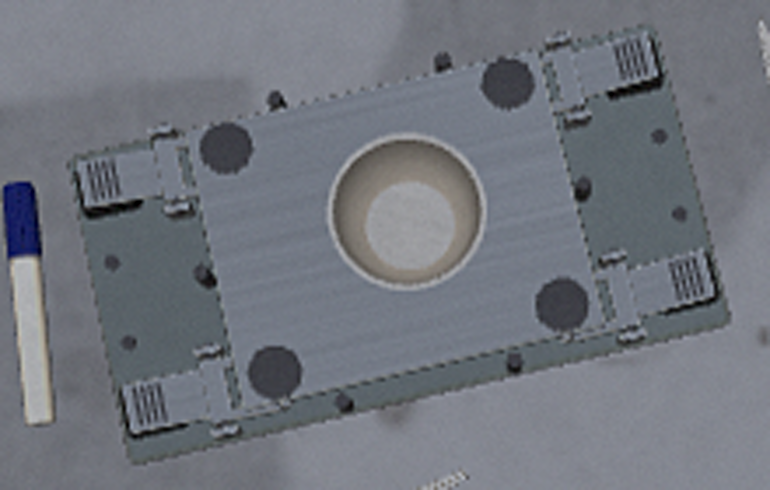

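View pics/sidez.png

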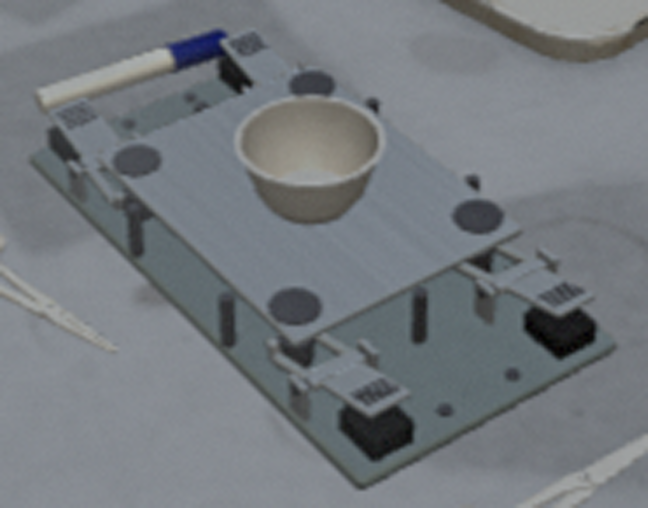

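Pads in metres: pad_1 ≈ (0.471,0.137), pad_2 ≈ (0.503,-0.010), pad_3 ≈ (0.588,0.163), pad_4 ≈ (0.620,0.016). Their spacing is 150 x 120 mm, which is plausible, and the yaw is about 12.5°. I turn the tool to match that yaw and shut the fingers.

Call:
move_arm:
  motion:
    - [[0, 0, 0], [0, 0, -0.051], -1]
    - [[0, 0, 0], [0, 0, -0.051], -1]
    - [[0, 0, 0], [0, 0, -0.051], -1]
    - [[0, 0, 0], [0, 0, -0.051], -1]
    - [[0, 0, 0], [0, 0, -0.051], -1]
    - [[0, 0, 0], [0, 0, 0], -1]
  squeeze: 40

```text
time_s: 0.7
position: [0.1699, 0.5223, 0.2297]
tool_rot: [[-0.97, -0.242, -0.002], [-0.242, 0.97, -0.003], [0.003, -0.003, -1.0]]
ft_force: [-0.3, 0.2, -0.2]
grip_width: 0.0125
```

```bash
cat >> h.py <<'E'
P={1:(.4705,.1365),2:(.5030,-.0100),3:(.5882,.1628),4:(.6200,.0156)}
def go(p,zt):
    s=readout.observe(); R=s["tool_rot"]; d=np.array([*p,zt])-s["position"]
    print("t",round(s["time_s"],2),"pos",s["position"].round(4),"yaw_y",np.degrees(np.arctan2(R[1,1],R[0,1])).round(2),"tilt",R[:,2].round(4),"F",s["ft_force"].round(2),"w",round(s["grip_width"],4))
    print("shift units",(R.T@d/.02).round(2))
E
python3 - <<'E'
from h import *
go(P[1],.13)
# detailed: tabs
d=imaging.get_image("top")
for k,(u,v) in {3:(103,182),1:(150,405),4:(632,60),2:(690,278)}.items():
    print(k,plane(d,195+u/3.5,165+v/3.5,.039).round(4))
c=np.mean([P[k] for k in P],0); a=np.radians(12.5); ex=np.array([np.cos(a),np.sin(a)]); ey=np.array([-ex[1],ex[0]])
for k,(sx,sy) in {1:(-1,1),2:(-1,-1),3:(1,1),4:(1,-1)}.items(): print(k,(c+sx*.06*ex+sy*.143*ey).round(4), (c+sx*.06*ex+sy*.075*ey).round(4))
E
```

```text
t 0.7 pos [0.1699 0.5223 0.2297] yaw_y 103.98 tilt [-0.0019 -0.0033 -1.    ] F [-0.34  0.16 -0.23] w 0.0125
shift units [ -9.94 -22.34   5.02]
3 [0.5727 0.2284 0.039 ]
1 [0.4561 0.2023 0.039 ]
4 [ 0.6338 -0.0486  0.039 ]
2 [ 0.5173 -0.0753  0.039 ]
1 [0.4559 0.2028] [0.4706 0.1365]
2 [ 0.5178 -0.0764] [ 0.5031 -0.01  ]
3 [0.5731 0.2288] [0.5878 0.1624]
4 [ 0.635  -0.0504] [0.6202 0.016 ]
```

Pads and tabs agree with the given geometry to about 2 mm. I move over pad 1.

Call:
move_arm:
  motion:
    - [[-0.42, -0.93, 0.1], [0, 0, 0], -1]
    - [[-0.42, -0.93, 0.1], [0, 0, 0], -1]
    - [[-0.42, -0.93, 0.1], [0, 0, 0], -1]
    - [[-0.42, -0.93, 0.1], [0, 0, 0], -1]
    - [[-0.42, -0.93, 0.1], [0, 0, 0], -1]
    - [[-0.42, -0.93, 0.1], [0, 0, 0], -1]
    - [[-0.42, -0.93, 0.1], [0, 0, 0], -1]
    - [[-0.42, -0.93, 0.1], [0, 0, 0], -1]
    - [[-0.42, -0.93, 0.1], [0, 0, 0], -1]
    - [[-0.42, -0.93, 0.1], [0, 0, 0], -1]
    - [[-0.42, -0.93, 0.1], [0, 0, 0], -1]
    - [[-0.42, -0.93, 0.1], [0, 0, 0], -1]

```text
time_s: 1.75
position: [0.3201, 0.3196, 0.2044]
tool_rot: [[-0.981, -0.194, -0.002], [-0.194, 0.981, -0.002], [0.002, -0.002, -1.0]]
ft_force: [-0.3, 0.9, 0.0]
grip_width: -0.0001
```

```bash
python3 -c "
from h import *
go(P[1],.13)"
```

```text
t 1.75 pos [0.3201 0.3196 0.2044] yaw_y 101.21 tilt [-0.002  -0.0023 -1.    ] F [-0.34  0.93  0.03] w -0.0001
shift units [ -5.61 -10.43   3.73]
```

Call:
move_arm:
  motion:
    - [[-0.5, -0.93, 0.2], [0, 0, 0], -1]
    - [[-0.5, -0.93, 0.2], [0, 0, 0], -1]
    - [[-0.5, -0.93, 0.3], [0, 0, 0], -1]
    - [[-0.5, -0.93, 0.3], [0, 0, 0], -1]
    - [[-0.5, -0.93, 0.3], [0, 0, 0], -1]
    - [[-0.5, -0.93, 0.4], [0, 0, 0], -1]
    - [[-0.5, -0.93, 0.4], [0, 0, 0], -1]
    - [[-0.5, -0.93, 0.4], [0, 0, 0], -1]
    - [[-0.5, -0.9, 0.4], [0, 0, 0], -1]
    - [[-0.5, -0.9, 0.4], [0, 0, 0], -1]
    - [[-0.4, -0.7, 0.4], [0, 0, 0], -1]
    - [[0, 0, 0], [0, 0, 0], -1]

```text
time_s: 2.75
position: [0.4693, 0.1302, 0.1279]
tool_rot: [[-0.99, -0.142, 0.002], [-0.142, 0.99, -0.001], [-0.001, -0.002, -1.0]]
ft_force: [-0.5, 0.5, -0.8]
grip_width: 0.0003
```

```bash
python3 -c "
from h import *
go(P[1],.06)"
```

```text
t 2.75 pos [0.4693 0.1302 0.1279] yaw_y 98.17 tilt [ 0.0015 -0.0013 -1.    ] F [-0.46  0.47 -0.83] w 0.0003
shift units [-0.1   0.31  3.4 ]
```

Call:
move_arm:
  motion:
    - [[-0.05, 0.16, 0.7], [0, 0, -0.018], -1]
    - [[-0.05, 0.16, 0.7], [0, 0, -0.018], -1]
    - [[0, 0, 0.7], [0, 0, 0], -1]
    - [[0, 0, 0.7], [0, 0, 0], -1]
    - [[0, 0, 0.5], [0, 0, 0], -1]
    - [[0, 0, 0.2], [0, 0, 0], -1]
    - [[0, 0, 0], [0, 0, 0], -1]

```text
time_s: 3.33
position: [0.4698, 0.1391, 0.0571]
tool_rot: [[-0.98, -0.198, 0.004], [-0.198, 0.98, -0.0], [-0.003, -0.001, -1.0]]
ft_force: [-0.8, 0.1, -0.3]
grip_width: -0.0003
```

```bash
python3 -c "
from h import *
go(P[1],.048)
d=imaging.get_image('side'); cv2.imwrite('pics/s1.png',cv2.resize(d['img'][150:340,200:440],None,fx=3,fy=3))"
```

```text
t 3.33 pos [0.4698 0.1391 0.0571] yaw_y 101.44 tilt [ 3.6e-03 -4.0e-04 -1.0e+00] F [-0.82  0.11 -0.29] w -0.0003
shift units [-0.01 -0.13  0.46]
```

View pics/s1.png

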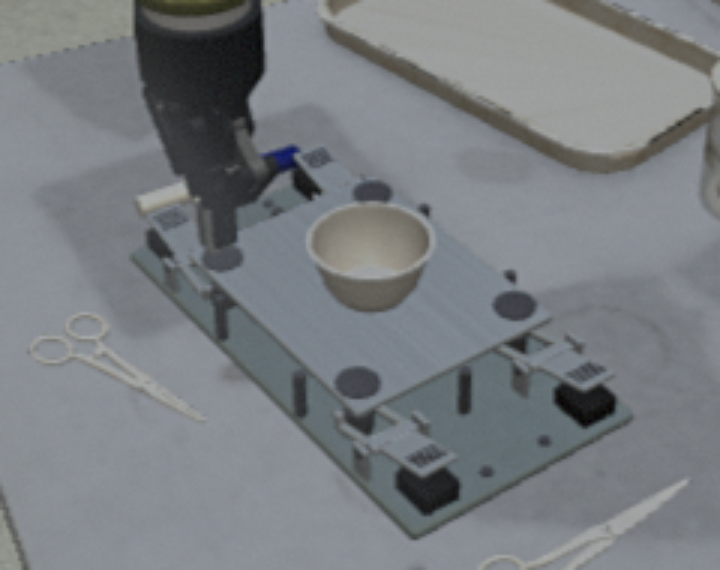

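The shut fingers stand just above pad 1, with the tip at about (218,243) in this crop. I lower them in small steps.

Call:
move_arm:
  motion:
    - [[0, -0.1, 0.25], [0, 0, 0], -1]
    - [[0, 0, 0.15], [0, 0, 0], -1]
    - [[0, 0, 0.1], [0, 0, 0], -1]
    - [[0, 0, 0], [0, 0, 0], -1]

```text
time_s: 3.72
position: [0.4714, 0.1374, 0.0488]
tool_rot: [[-0.98, -0.197, 0.008], [-0.197, 0.98, -0.0], [-0.008, -0.002, -1.0]]
ft_force: [0.0, -0.8, -0.2]
grip_width: 0.0002
```

```bash
python3 -c "
from h import *
go(P[1],.048)"
```

```text
t 3.72 pos [0.4714 0.1374 0.0488] yaw_y 101.36 tilt [ 8.3e-03 -2.0e-04 -1.0e+00] F [ 0.   -0.81 -0.21] w 0.0002
shift units [ 0.05 -0.04  0.04]
```

Call:
move_arm:
  motion:
    - [[0, 0, 0.07], [0, 0, 0], -1]
    - [[0, 0, 0.07], [0, 0, 0], -1]
    - [[0, 0, 0.07], [0, 0, 0], -1]

```text
time_s: 3.97
position: [0.4715, 0.1375, 0.0453]
tool_rot: [[-0.98, -0.196, 0.009], [-0.197, 0.981, 0.0], [-0.009, -0.002, -1.0]]
ft_force: [-2.7, 0.7, 5.9]
grip_width: -0.0001
```

Call:
move_arm:
  motion:
    - [[0, 0, 0.07], [0, 0, 0], -1]
    - [[0, 0, 0.07], [0, 0, 0], -1]

```text
time_s: 4.13
position: [0.4714, 0.1376, 0.0427]
tool_rot: [[-0.98, -0.197, 0.009], [-0.197, 0.98, 0.0], [-0.009, -0.002, -1.0]]
ft_force: [-1.8, 0.3, 6.1]
grip_width: 0.0002
```

Call:
move_arm:
  motion:
    - [[0, 0, 0.07], [0, 0, 0], -1]
    - [[0, 0, 0.07], [0, 0, 0], -1]
    - [[0, 0, 0.05], [0, 0, 0], -1]
    - [[0, 0, 0], [0, 0, 0], -1]

```text
time_s: 4.47
position: [0.4714, 0.1376, 0.0416]
tool_rot: [[-0.98, -0.197, 0.012], [-0.197, 0.98, -0.0], [-0.011, -0.002, -1.0]]
ft_force: [-2.7, -0.9, 5.2]
grip_width: -0.0001
```

```bash
python3 -c "
from h import *
go(P[1],.048)
d=imaging.get_image('side'); cv2.imwrite('pics/s2.png',cv2.resize(d['img'][150:340,200:440],None,fx=3,fy=3))"
```

```text
t 4.47 pos [0.4714 0.1376 0.0416] yaw_y 101.37 tilt [ 1.160e-02 -2.000e-04 -9.999e-01] F [-2.68 -0.92  5.19] w -0.0001
shift units [ 0.05 -0.05 -0.32]
```

View pics/s2.png

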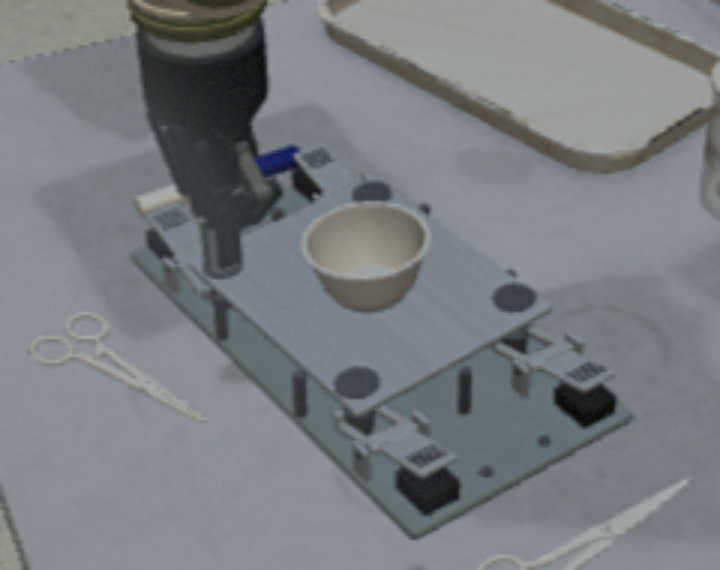

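The plate and bowl have tilted toward pad 1: the bowl rim moved 3–4 px toward it. The pad has sunk about 6 mm at only 5–6 N, so pad 1 looks like the bad corner. I press a little further to see that it has become firm.

Call:
move_arm:
  motion:
    - [[0, 0, 0.1], [0, 0, 0], -1]
    - [[0, 0, 0.1], [0, 0, 0], -1]
    - [[0, 0, 0.1], [0, 0, 0], -1]

```text
time_s: 4.77
position: [0.4715, 0.1376, 0.0406]
tool_rot: [[-0.98, -0.198, 0.015], [-0.198, 0.98, -0.001], [-0.015, -0.004, -1.0]]
ft_force: [-11.1, -1.0, 33.3]
grip_width: 0.0004
```

Force held at about 6 N from z 45 to 41.6 mm, then rose to 33 N at 40.6 mm, so pad 1 sank about 6 mm and hit its stop. I rise and move over tab 1.

Call:
move_arm:
  motion:
    - [[0, 0, -0.3], [0, 0, 0], -1]
    - [[0, 0, -0.5], [0, 0, 0], -1]
    - [[0, 0, -0.7], [0, 0, 0], -1]
    - [[0, 0.5, 0], [0, 0, -0.01], -1]
    - [[0, 0.8, 0], [0, 0, 0], -1]
    - [[0, 0.8, 0], [0, 0, 0], -1]
    - [[0, 0.8, 0], [0, 0, 0], -1]
    - [[0, 0.3, 0], [0, 0, 0], -1]
    - [[0, 0, 0], [0, 0, 0], -1]

```text
time_s: 5.52
position: [0.4565, 0.2044, 0.0692]
tool_rot: [[-0.975, -0.223, 0.018], [-0.223, 0.975, -0.001], [-0.017, -0.005, -1.0]]
ft_force: [0.4, -0.3, -0.6]
grip_width: -0.0004
```

```bash
python3 -c "
from h import *
go((.4562,.2020),.042)
d=imaging.get_image('side'); cv2.imwrite('pics/s3.png',cv2.resize(d['img'][150:340,200:440],None,fx=3,fy=3))
d=imaging.get_image('top'); cv2.imwrite('pics/t3.png',cv2.resize(d['img'][165:305,195:415],None,fx=3.5,fy=3.5))"
```

```text
t 5.52 pos [0.4565 0.2044 0.0692] yaw_y 102.87 tilt [ 1.760e-02 -7.000e-04 -9.998e-01] F [ 0.38 -0.31 -0.63] w -0.0004
shift units [ 0.07 -0.11  1.36]
```

View pics/s3.png

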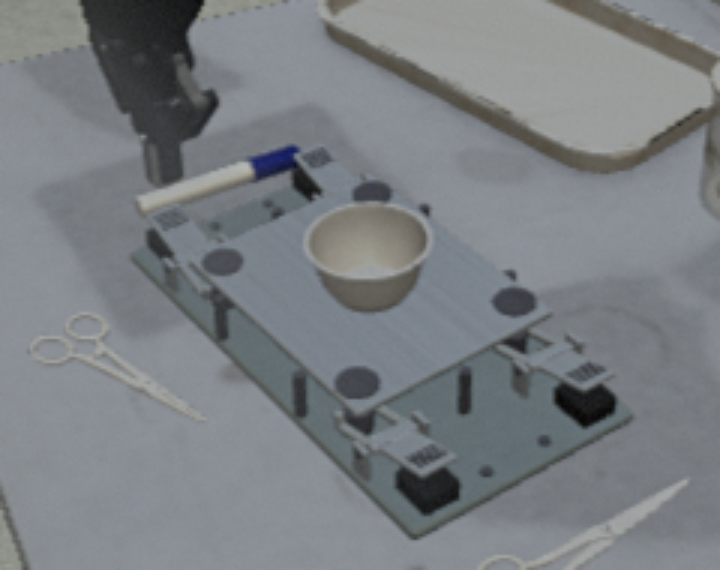

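View pics/t3.png

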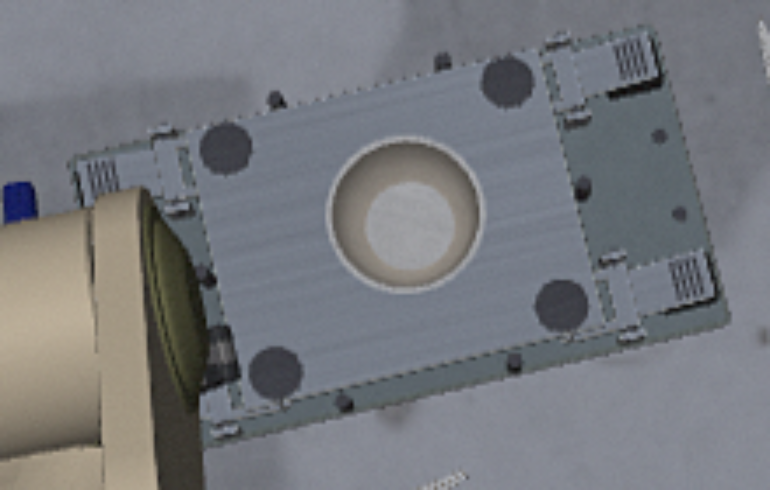

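The fingers hang above tab 1, which is at about (170,218) in the side crop, and the pen is clear. I press down to the flat height of 30 mm.

Call:
move_arm:
  motion:
    - [[0.04, -0.05, 0.5], [0, 0, 0], -1]
    - [[0.03, -0.05, 0.4], [0, 0, 0], -1]
    - [[0, 0, 0.3], [0, 0, 0], -1]
    - [[0, 0, 0.15], [0, 0, 0], -1]
    - [[0, 0, 0.1], [0, 0, 0], -1]
    - [[0, 0, 0.1], [0, 0, 0], -1]
    - [[0, 0, 0.1], [0, 0, 0], -1]

```text
time_s: 6.2
position: [0.4581, 0.1985, 0.0344]
tool_rot: [[-0.976, -0.219, 0.019], [-0.219, 0.976, -0.001], [-0.018, -0.005, -1.0]]
ft_force: [-1.6, 1.2, 4.1]
grip_width: 0.0002
```

Call:
move_arm:
  motion:
    - [[0, 0.04, 0.1], [0, 0, 0], -1]
    - [[0, 0.04, 0.1], [0, 0, 0], -1]
    - [[0, 0.04, 0.1], [0, 0, 0], -1]
    - [[0, 0, 0.1], [0, 0, 0], -1]

```text
time_s: 6.53
position: [0.4584, 0.1999, 0.0291]
tool_rot: [[-0.975, -0.22, 0.022], [-0.22, 0.975, -0.003], [-0.021, -0.008, -1.0]]
ft_force: [-11.8, -2.6, 43.0]
grip_width: 0.0001
```

The tab is at its stop: z 29 mm, firm at 43 N. I hold it, ease off, then rise clear.

Call:
move_arm:
  motion:
    - [[0, 0, 0], [0, 0, 0], -1]
    - [[0, 0, 0], [0, 0, 0], -1]
    - [[0, 0, 0], [0, 0, 0], -1]
    - [[0, 0, -0.2], [0, 0, 0], -1]
    - [[0, 0, -0.5], [0, 0, 0], -1]
    - [[0, 0, -0.8], [0, 0, 0], -1]
    - [[0, 0, -1], [0, 0, 0], -1]
    - [[0, 0, -1], [0, 0, 0], -1]
    - [[0, 0, -1], [0, 0, 0], -1]
    - [[0, 0.8, -1], [0, 0, 0], -1]
    - [[0, 0.9, -1], [0, 0, 0], -1]
    - [[0, 0.9, -1], [0, 0, 0], -1]

```text
time_s: 7.53
position: [0.4419, 0.2504, 0.1819]
tool_rot: [[-0.976, -0.216, 0.011], [-0.216, 0.976, -0.006], [-0.01, -0.008, -1.0]]
ft_force: [0.3, -0.5, 0.1]
grip_width: 0.0005
```

Call:
move_arm:
  motion:
    - [[0.2, 0.9, -0.5], [0, 0, 0], -1]
    - [[0.2, 0.9, -0.5], [0, 0, 0], -1]
    - [[0.2, 0.9, 0], [0, 0, 0], -1]
    - [[0.2, 0.9, 0], [0, 0, 0], -1]
    - [[0.2, 0.9, 0], [0, 0, 0], -1]
    - [[0.2, 0.9, 0], [0, 0, 0], -1]
    - [[0.2, 0.8, 0], [0, 0, 0], -1]
    - [[0.2, 0.8, 0], [0, 0, 0], -1]
    - [[0, 0.4, 0], [0, 0, 0], -1]
    - [[0, 0, 0], [0, 0, 0], -1]

```text
time_s: 8.37
position: [0.375, 0.3981, 0.206]
tool_rot: [[-0.976, -0.219, 0.018], [-0.219, 0.976, -0.002], [-0.017, -0.006, -1.0]]
ft_force: [0.6, -0.4, -0.1]
grip_width: 0.0001
```

```bash
python3 -c "
from h import *
go((.4562,.2020),.042)
d=imaging.get_image('side'); cv2.imwrite('pics/s4.png',cv2.resize(d['img'][150:340,200:440],None,fx=3,fy=3))
d=imaging.get_image('top'); cv2.imwrite('pics/t4.png',cv2.resize(d['img'][165:305,195:415],None,fx=3.5,fy=3.5))
for b in blobs(d['img'],[(274,272),(356,252),(260,208),(340,189)],0,90): print(b)"
```

```text
t 8.37 pos [0.375  0.3981 0.206 ] yaw_y 102.63 tilt [ 0.0183 -0.0022 -0.9998] F [ 0.58 -0.42 -0.08] w 0.0001
shift units [ -1.67 -10.4    8.29]
(np.float64(273.24747474747477), np.float64(271.4191919191919), np.int32(15), np.int32(19), np.int32(198))
(np.float64(355.2755102040816), np.float64(251.96428571428572), np.int32(15), np.int32(20), np.int32(196))
(np.float64(259.11299435028246), np.float64(206.8361581920904), np.int32(15), np.int32(16), np.int32(177))
(np.float64(339.63428571428574), np.float64(188.28571428571428), np.int32(16), np.int32(16), np.int32(175))
```

View pics/s4.png

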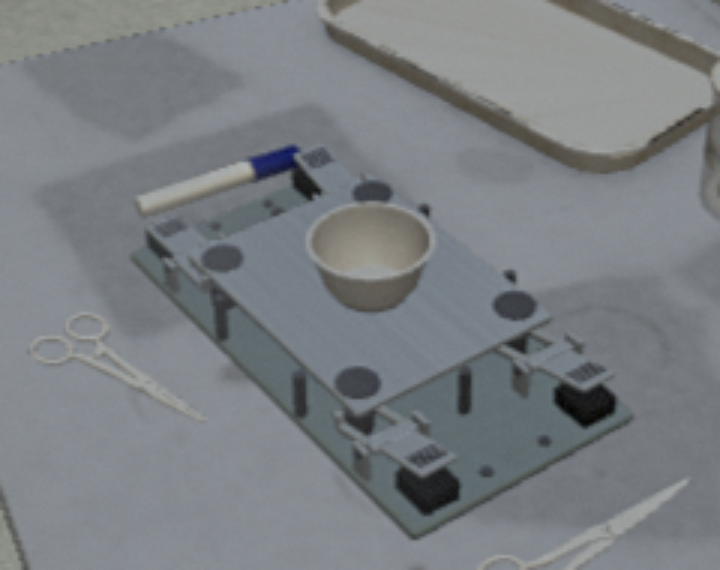

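View pics/t4.png

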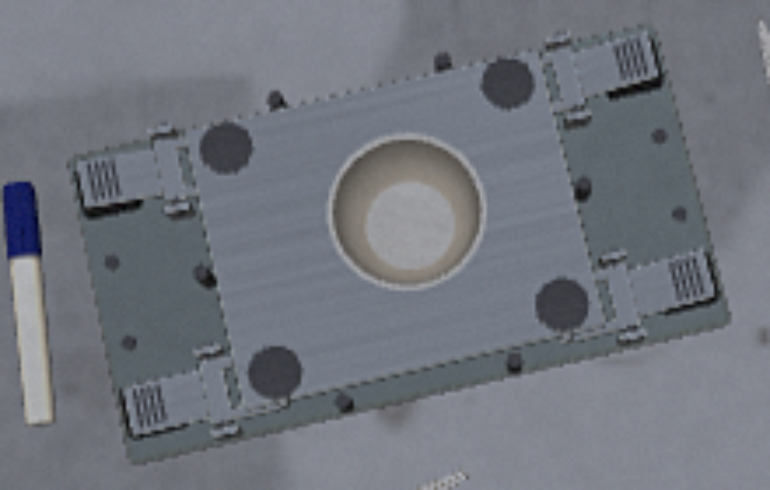

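The side view shows tab 1 flat on its seat, at (168,228) compared with (170,218) before. The other three tabs are still up. All four pads are back within 0.1 px of where they started, the bowl is in place and the arm is clear, so I hand in.

```bash
python3 -c "
from rig import job
print(job.close_job())"
```

```text
the job is handed in; nothing more can be done
None
```

The bad corner is front left (pad_1). I pressed its tab (tab_1) flat so that the shim props the plate, and handed the job in at about 8.5 s of the 48 s allowed. The hand-in reports no verdict.

- **Finding the corner:** pad_1 was the first pad I pressed. It sank about 6 mm under a steady 5–6 N, then went firm at 33 N. I did not press the other three pads.
- **Setting the shim:** tab_1 went down to about 29 mm against the expected 30 mm, where it was firm at 43 N.
- **Last checks:**
  - All four pads are within about 0.1 px of where they started in the top view, so the plate looks level and in place.
  - The other three tabs are still up.
  - The bowl and pen have not visibly moved. The clamp looks unmoved as well; the scissors are only partly in the final close-up.
  - The arm is clear of everything.
- **Not measured:** the foot and hinge joints cannot be read directly, so the sunk foot and flat shim are judged from force, height and pictures. No check disagreed.

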